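# Lock the bobbin winder and hold its knob pressed on the D-shaft

## Robot

A 7-joint arm with a two-finger parallel gripper is mounted at the origin on the work surface. World frame = base frame: x ahead of the robot, y to its left, z up, the work surface at z = 0. Lengths are in m, angles in rad, forces in N, time in s.
With the tool pointing down it reaches from about 0.35 to 0.775 m from the base axis. Payload 3.1 kg.
Tool frame: the origin (TCP) lies between the finger pads; the fingertips stand 8 mm ahead of it and the grasp point (between the pads) lies 11 mm behind it; z points along the fingers, y is the direction in which the jaws open and shut (so a half turn about z gives the same grasp; the last joint's range is limited). The gripper opens to 85 mm and grips with 20 to 120 N. Pads are 22 mm wide; open, the fingers measure 114 mm over their backs; the gripper's body (76 mm by 85 mm) begins 54 mm behind the grasp point. The pads swing forward as they close: fully open they stand 13 mm farther back than shut.
Start: joints at [1.205, 0.311, 0.014, 1.512, -0.004, 1.319, -0.027], TCP at [0.175, -0.521, 0.239] pointing down, gripper open.
Joint ranges: [-2.7, 2.7], [-0.3, 1.91], [-1.27, 1.3], [0.12, 2.57], [-1.44, 4.58], [0.2, 2.03], [-3.05, 3.05]. Speed limits (rad/s): [2.79, 2.79, 3.14, 3.14, 3.14, 3.14, 3.14].

## Interface

Orientations are given as a unit quaternion [w, x, y, z].
In Python, from rig import arm gives the robot as it stands. The module is installed in compiled form; this text tells all that it offers.
- The arm moves only by the tool play_rows, never from a script. Its argument "series" is a list of rows, each a list of 3 entries, a list of its own where there are three numbers: the finger opening in mm, from 0 to 85.4, then the shift along the tool's x, y, z as a fraction of full scale, then the turn about the tool's z as a fraction of full scale. In form: [[jaw, [dx, dy, dz], spin], ...]. A call has 1 to 8 rows; each row is the pose to reach, as a shift and turn from the pose commanded when the call began, along the tool's axes at that moment, turning the shorter way round; what a row does not reach only later rows make up. Full scale, the value 1, is 50 cm for a shift and 360 degrees for a turn. A row lasts 1/10 s, in which the tool goes at most 50 mm and 8.59 degrees, less where a joint would pass 70% of its speed; a pose out of reach is approached as far as the arm can. A call with a number of a shift or a turn outside -1 to 1 is refused whole. A call with a gripper value outside its range is refused whole. The fingers move at their own pace and stop on an object; "force" is the grip in N (left out, the last holds). Time passes only in rows, so rows that repeat a pose let the fingers close. It gives the time, the measured TCP pose, the force and the opening at its end, in the units of the state.
- arm.sense(): the state, without advancing time (a new reading comes with each control period).
- arm.camera(name): name is "scene" or "top"; returns a dict with "image" (420x560x3 uint8, blue, green, red), "camera_matrix" (3x3 intrinsics, pixels), "R" (3x3) and "t" (3): a world point X has camera coordinates R X + t. Camera axes: x right, y down, z forward; pixel columns grow to the right and rows downward; lengths in m; the calibration is good to about 2 mm. A picture is of the moment at which its call begins. There is no depth.
- arm.hand_in(): hands the job in, once; it reports no verdict.
The state is a dict: "t": time; "joint_pos": joint angles; "joint_vel": joint speeds; "effort": joint torques, N m; "position": TCP position; "eef_rot": TCP orientation; "ft_force": force on the tool from outside, world axes, zero at the start; "moment": the same for the moment, N m; "gripper_width": opening from 0.0 (shut) to 1.0 (fully open).
Only numpy, scipy, OpenCV 4.12 (cv2) and the standard library are available. Lean on these libraries where they do the work, as an engineer would, in place of code of your own. Each camera call takes 0.05 s, during which the arm holds its last target. There are 200 camera calls.

## Task

Lock the lace-bobbin winder: put the wooden locking pin down through the eyelet of its wheel until the pin's collar rests on the wheel, and let go of it. Then turn the loose wooden knob so that its D-shaped bore matches the D-shaft in the middle of the wheel, push it fully home on the shaft and press it right down against the shaft's spring. The job finishes while you are still holding the knob pressed down, with the pin in place; leave the other things on the table where they are.

Things in the scene. Friction and masses are not known exactly. Their poses are not given: they have to be found in the camera images.
- winder: Bobbin winder, fixed: wooden base 210 x 210 x 45 mm (origin: centre of its underside; z up). Above it a level spoked wooden wheel, 212 mm across, top face 63 mm above the table, turns stiffly about the vertical centre line; the steel D-shaft stands in its middle. As it stands, the shaft's flat faces the winder's +x and the wheel's eyelet lies 80 mm from the centre towards its -y.
- eyelet (a point): Centre of the eyelet's mouth on the wheel's top face: a vertical round hole 12 mm wide through a square 36 mm lug, 14 mm thick, between hub and rim. Below it the base has a 14 mm wide socket, 32 mm deep, already in line; the pin goes through both and so locks the wheel. z up.
- shaft_seat (a point): Centre of the top face of the steel collar (44 mm across) at the foot of the D-shaft, 85 mm above the table when the spring is relaxed; it goes down with the shaft. Above it the D-shaft stands 16 mm high (top at 101 mm): 18 mm diameter, with a flat 2.5 mm from the axis, top edge chamfered 1.5 mm. x points square out of the flat, z up along the shaft.
- spindle (a joint): How far D-shaft and its collar are pressed down into the wheel, in m: 0 relaxed, 0.009 at the bottom stop. A spring pushes it up: it starts to yield at about 3.6 N and needs about 12 N at the stop.
- knob: Loose wooden knob, about 110 g (varies), standing bore down. Origin: centre of its underside; z up. Round skirt 52 mm across, 22 mm high; on it a grip bar 52 mm long (along x), 16 mm wide (along y), 29 mm high, top at 51 mm. Bore 18 mm deep, 21 mm in diameter with a flat 3.5 mm from the axis on the nose's side (+x), mouth flared 1.5 mm. Home, its underside rests on the shaft's collar.
- knob_nose (a point): Tip of the knob's nose, 10 mm wide, sticking out of the skirt to 38 mm from the axis in the knob's +x, 13 mm above the underside. The knob goes on only with the nose pointing the way the shaft's flat faces, within about 0.12 rad when centred.
- pin: Loose wooden locking pin, about 35 g (varies), standing upright in its stand. Origin: centre of its foot; z along the pin to its head. Round shank 8 mm in diameter and 40 mm long with a tapered foot (4 mm wide at the end), then a collar 20 mm in diameter from 40 to 44 mm, then a round handle 14 mm in diameter from 46 to 90 mm.
- pin_collar (a point): Centre of the underside of the pin's collar, 40 mm above its foot. It comes to the eyelet's mouth when the pin is fully in.
- pin_stand: Wooden block 60 x 60 x 45 mm, fixed, with a 12 mm hole, 42 mm deep, in the middle of its top, in which the pin stands with its collar on the block. Origin: centre of its underside. Pin stand and knob lie on either side of the winder, and which side is which varies.
- spool_a: Bystander to be left alone: left rear thread spool, 38 mm across and 38 mm high. Origin: centre of its underside.
- spool_b: Bystander to be left alone: right rear thread spool, 38 mm across and 38 mm high. Origin: centre of its underside.
- spool_c: Bystander to be left alone: another right rear thread spool, 38 mm across and 38 mm high. Origin: centre of its underside.
- mug: Bystander to be left alone: white mug, 76 mm across and 90 mm high. Origin: centre of its underside.
- pin_tin: Bystander to be left alone: steel tin, 60 mm across and 50 mm high. Origin: centre of its underside.
- shuttle: Bystander to be left alone: flat wooden shuttle, 24 x 100 x 10 mm. Origin: centre of its underside.
- rule: Bystander to be left alone: flat wooden rule, 25 x 200 x 6 mm. Origin: centre of its underside.
Not all that is in view belongs to the job. There is more than one size of the pin; the job needs the smaller.

How it is judged:
On the way, in this order (a step that is already met when the one before it is completed fails the run):
1. the pin is through the eyelet, its collar on the wheel, and has been let go (distance between pin_collar and eyelet below 0.005 m and angle between pin's own z axis and vertical below 0.15 rad and contact force between the fingers and pin below 0.2 N), for 0.2 s.
2. the knob is fully home on the D-shaft (distance between knob and shaft_seat below 0.004 m and z of knob in the frame of shaft_seat below 0.0025 m and x of knob_nose in the frame of shaft_seat above 0.03 m and angle between the z axis of knob and the z axis of shaft_seat, either way round below 0.12 rad and angle between the x axis of knob and the x axis of shaft_seat, either way round below 0.35 rad), for 0.2 s.
At the end, for the whole second after the job is handed in: Pin collar within 5 mm of the eyelet, tilt under 0.15 rad, pin untouched; knob within 4 mm of the shaft seat and at most 2.5 mm above it, nose on the flat's side, z axes within 0.12 rad, x axes within 0.35 rad; fingers on the knob with over 2 N; shaft held pressed in by over 6 of its 9 mm (all of step 1 and all of step 2 and value of joint spindle above 0.006 m and contact force between the fingers and knob above 2 N); the arm keeps its last pose, push and grip.
It fails at once if a spool, mug, tin, shuttle or rule is moved more than 30 mm (distance of any of spool_a, spool_b, spool_c, mug, pin_tin, shuttle, rule from where it was at the start of the episode above 0.03 m).
It also fails if it takes over 56 s, if anything falls off the work surface, if the arm or the gripper's body presses on something with over 40 N, if the wrist force passes 120 N, or if a joint passes its speed limit or range.

## Working session

There is one attempt and no reset: what is moved stays moved. The work goes in short steps, Python scripts to look and compute and a tool call to move; the robot and the scene stay as the last step left them, time stands still between calls to the robot, and variables do not carry over. Pictures are saved under pics/ and viewed, about 8 in all and at most 12, crops included, and the job is handed in when it is done.

Besides the shell and the picture viewer there is one more tool, called after "Emit:" by a JSON object that holds its "fn" and its "kwargs", one argument or row to a line. play_rows: Moves the arm, as the interface text tells. Its arguments: {"type":"object","properties":{"series":{"type":"array"},"force":{"type":"number"}},"required":["series"]}

```bash
mkdir -p pics; cat > h.py <<'E'
from rig import arm
import numpy as np, cv2
def ray(c,u,v,z):
    K,R,t=map(np.array,(c["camera_matrix"],c["R"],c["t"]))
    o=-R.T@t; d=R.T@np.linalg.inv(K)@np.array([u,v,1.]); return o+d*(z-o[2])/d[2]
def proj(c,X):
    p=np.array(c["camera_matrix"])@(np.array(c["R"])@np.array(X,float)+np.array(c["t"])); return p[:2]/p[2]
E
python3 - <<'E'
from h import *
for n in("top","scene"):
    c=arm.camera(n); cv2.imwrite(f"pics/{n}0.png",c["image"]); print(n,-np.array(c["R"]).T@c["t"],c["camera_matrix"][0][0])
print(arm.sense())
E
```

```text
top [ 0.43302728 -0.00467135  1.26663895] 443.1905080473692
scene [ 0.97130309 -0.78693662  1.04534919] 535.8817996641387
{'t': 0.1, 'joint_pos': array([ 1.20531144,  0.31163927,  0.0140022 ,  1.51287864, -0.00437431,
        1.31922319, -0.02718405]), 'joint_vel': array([-0.00016389, -0.00282919,  0.00028828, -0.00365779,  0.00147952,
       -0.0012661 ,  0.00058064]), 'effort': array([ 7.21398319e-04, -3.80854976e+01,  1.46780438e-01, -2.31240284e+01,
        1.24482464e-02,  8.09153658e-03, -7.28894236e-06]), 'position': array([ 0.17478479, -0.52081788,  0.23834055]), 'eef_rot': array([-1.03431124e-03,  9.86916191e-01,  1.61230611e-01, -2.27971751e-04]), 'ft_force': array([-0.0865161 ,  0.07962934, -1.45103557]), 'moment': array([-0.00897524, -0.03308691,  0.03351456]), 'gripper_width': 0.9992701526928301}
```

View pics/top0.png

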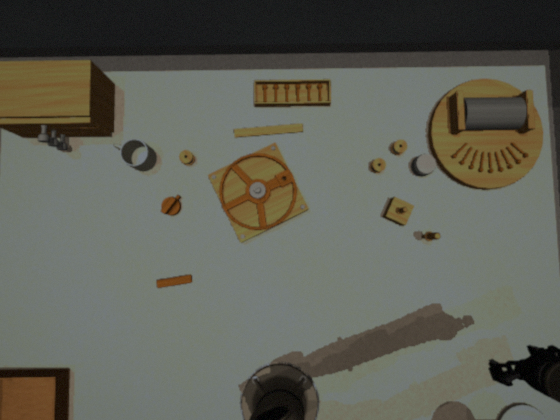

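View pics/scene0.png

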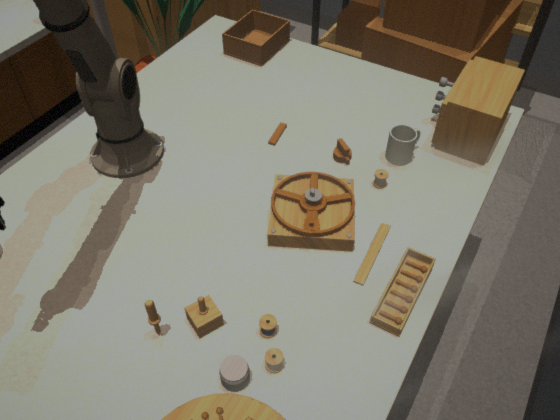

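The top view is oriented with image up = +x and image left = +y. It shows the winder at (258,190), the knob at (172,206), the stand with a pin at (398,210), and the mug at (135,152). There are two pin candidates: the one in the block at (398,210) top / (202,305) scene, and a free-standing, bigger-looking one at (428,236) top / (152,312) scene. The description puts the pin in its stand, so the first one fits. I'll confirm with an enlarged crop.

```bash
python3 - <<'E'
import cv2,numpy as np
t=cv2.imread("pics/top0.png");s=cv2.imread("pics/scene0.png")
r=lambda im,x,y,w,h,k:cv2.resize(im[y:y+h,x:x+w],None,fx=k,fy=k,interpolation=cv2.INTER_CUBIC)
a=r(s,130,280,100,75,4)   # 400x300
b=r(t,375,190,80,60,5)    # 400x300
c=r(t,150,180,50,37.5.__int__(),8)[:300]; c=cv2.resize(c,(400,300))
d=r(t,205,140,107,107,3); d=cv2.resize(d,(300,300)); d=np.pad(d,((0,0),(0,100),(0,0)))
im=np.vstack([np.hstack([a,b]),np.hstack([c,d])])
cv2.imwrite("pics/crop1.png",cv2.convertScaleAbs(im,alpha=1.5))
E
```

```text
(no output)
```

View pics/crop1.png

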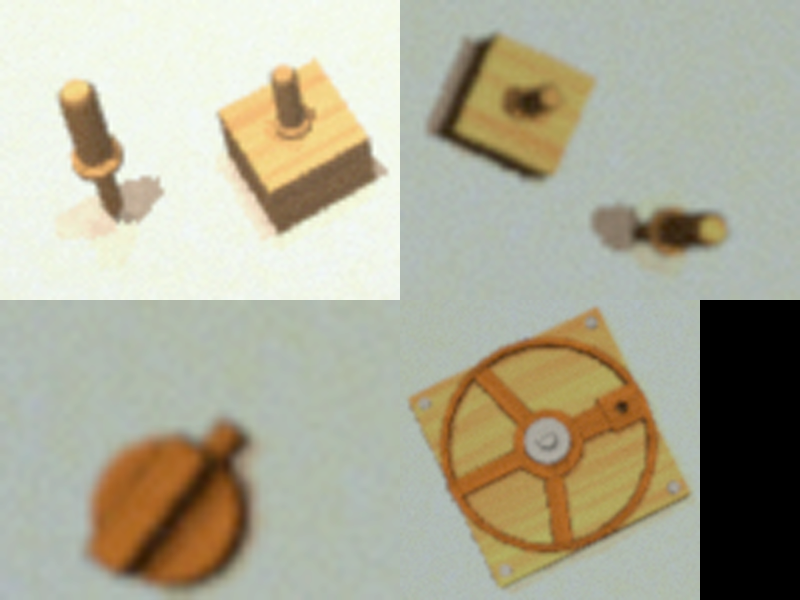

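The bottom-left panel is the knob, with its nose to the upper right. At top left, the pin in the block is clearly smaller and thinner than the free-standing one, so the pin in the stand is the target. Next I'll take measurement crops.

```bash
python3 - <<'E'
from h import *
t=cv2.imread("pics/top0.png");s=cv2.imread("pics/scene0.png")
def r(im,cx,cy,w,h,k):
    x,y=cx-w//2,cy-h//2; o=cv2.resize(im[y:y+h,x:x+w],None,fx=k,fy=k,interpolation=cv2.INTER_CUBIC); print((x,y,k)); return cv2.convertScaleAbs(o,alpha=1.6)
rows=[[r(t,172,206,40,30,10),r(s,342,152,40,30,10)],[r(t,400,210,40,30,10),r(s,203,312,40,30,10)]]
im=np.vstack([np.hstack(q) for q in rows])
for i in range(0,800,100): im[::,i]=(im[::,i]*.6).astype(np.uint8)
for i in range(0,600,100): im[i]=(im[i]*.6).astype(np.uint8)
cv2.imwrite("pics/crop2.png",im)
# winder: grey bright collar, eyelet dark
for n,im,(cx,cy),(ex,ey) in(("top",t,(258,190),(284,178)),("scene",s,(313,197),(312,226))):
    w=im[cy-14:cy+15,cx-14:cx+15].astype(int); sat=w.max(2)-w.min(2)
    m=((sat<35)&(w.max(2)>90)).astype(np.uint8); k,l,st,ce=cv2.connectedComponentsWithStats(m)
    i=1+st[1:,4].argmax(); print(n,"collar",ce[i]+[cx-14,cy-14],st[i])
    w=im[ey-6:ey+7,ex-6:ex+7].max(2).astype(int); print(n); print(w)
E
```

```text
(152, 191, 10)
(322, 137, 10)
(380, 195, 10)
(183, 297, 10)
top collar [257.08205128 189.63076923] [  6   6  16  16 195]
top
[[118 116 113 112 117 114 115 117 117 118 114 105 105]
 [118 116 113 114 115 114 118 117 117 116 110 105 108]
 [115 116 116 116 116 114 114 114 110 110 109 108 109]
 [115 117 118 117 110 101 105 107 106 105 105 107 114]
 [114 115 114 110  91  73  69  79  97 106 108 110 110]
 [112 115 111  97  71  45  40  53  89 107 110 110 112]
 [112 112 109  90  68  51  44  54  87 108 110 110 106]
 [105 107 106  97  86  68  56  60  92 105 109 107 108]
 [100 109 110 108 101  87  80  86  99 104 109 107 108]
 [ 96 103 111 109 107 101  99 101 103 105 108 107 106]
 [101 101 108 106 105 107 106 106 108 108 107  98  87]
 [104  99 100 107 107 106 107 109 106  98  89  93  96]
 [112 105 105 107 108 108 106  97  87  89  96 107 113]]
scene collar [313.10559006 194.49068323] [  6   5  17  13 161]
scene
[[142 141 143 145 147 144 143 144 146 147 151 150 154]
 [143 142 142 144 147 144 143 145 148 147 150 151 152]
 [143 142 143 141 136 135 136 140 147 150 151 153 151]
 [142 141 138 112 102  92  99 105 142 152 150 152 151]
 [143 141 131  91  76  74  77  90 138 152 151 152 150]
 [143 140 136 104  77  74  79  96 140 151 150 152 149]
 [144 141 143 134 109 100 104 121 146 153 151 153 153]
 [142 141 142 145 141 138 135 142 149 151 151 153 147]
 [142 141 144 146 145 143 139 144 150 154 153 151 147]
 [144 143 144 147 144 137 139 141 148 154 151 155 146]
 [151 143 149 151 133 114 122 121 131 140 149 150 148]
 [153 150 154 154 149 145 144 136 137 145 146 146 146]
 [114 120 134 144 145 142 134 132 130 133 134 135 133]]
```

View pics/crop2.png

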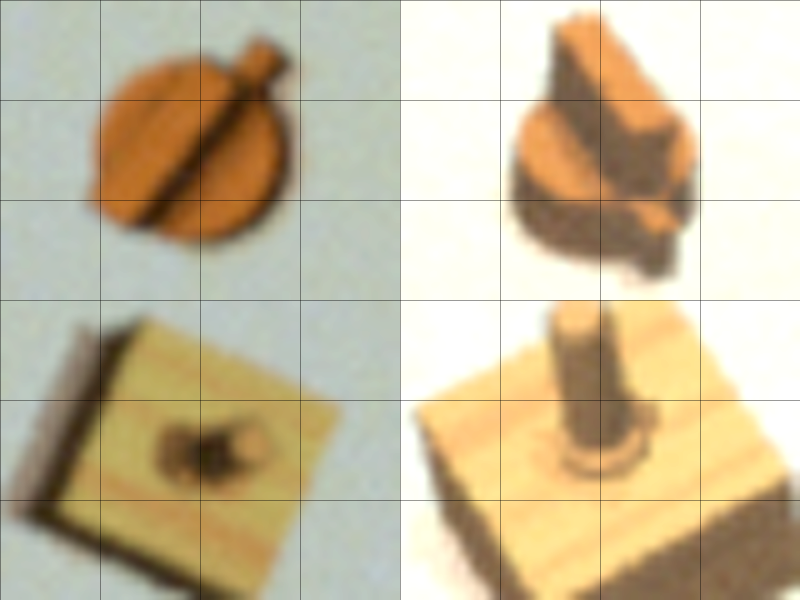

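```bash
cat > m.py <<'E'
from h import *
T=arm.camera("top");S=arm.camera("scene")
f=lambda n,c,u,v,z:print(n,np.round(ray(c,u,v,z)*1000,1))
def tri(n,a,b):
    P=[np.array(c["camera_matrix"])@np.c_[c["R"],c["t"]] for c in(T,S)]
    X=cv2.triangulatePoints(*P,np.array(a,float),np.array(b,float)); print(n,"tri",np.round((X[:3]/X[3]).ravel()*1000,1))
E
python3 - <<'E'
from m import *
a,b=(257.3,189.6),(313.1,194.8); f("collarT",T,*a,.085);f("collarS",S,*b,.085);tri("collar",a,b)
a,b=(283.8,177.6),(311.3,224.5); f("eyeT",T,*a,.063);f("eyeS",S,*b,.063);tri("eye",a,b)
a,b=(404.05,208.55),(200.75,298.05); f("headT",T,*a,.095);f("headS",S,*b,.095);tri("head",a,b)
f("pincolS",S,202.85,310.55,.047)
for n,p in zip("abcd",[(147,320),(342,405),(255,598),(55,505)]): f("blk"+n,T,380+p[0]/10-.45,195+(p[1]-300)/10-.45,.045)
a,b=(169.05,204.35),(343.2,143.85);f("barT",T,*a,.051);f("barS",S,*b,.051)
f("skirtT",T,170.45,205.55,.022)
f("noseT",T,179.05,196.05,.016);f("noseS",S,347.6,158.05,.018)
f("bar1S",S,339.35,138.35,.051);f("bar2S",S,347.05,149.35,.051)
# orange mask of knob, top: centroid
s=arm.sense();print(s["position"],s["joint_pos"])
E
```

```text
collarT [580.6  48.8  85. ]
collarS [581.1  48.9  85. ]
collar tri [580.9  49.   84.8]
eyeT [615.4 -23.2  63. ]
eyeS [614.7 -21.9  63. ]
eye tri [615.3 -23.2  64.6]
headT [ 523.2 -340.5   95. ]
headS [ 522.  -340.3   95. ]
head tri [ 522.7 -340.5   95.9]
pincolS [ 521.7 -341.    47. ]
blka [ 560.8 -329.    45. ]
blkb [ 536.3 -382.1   45. ]
blkc [ 483.3 -355.8   45. ]
blkd [ 509.7 -301.6   45. ]
barT [547.4 293.6  51. ]
barS [547.9 297.2  51. ]
skirtT [546.7 296.8  22. ]
noseT [573.9 274.   16. ]
noseS [571.1 284.2  18. ]
bar1S [528.1 313.2  51. ]
bar2S [567.3 281.5  51. ]
[ 0.17489203 -0.5210088   0.23861557] [ 1.20529794  0.31145867  0.01396829  1.51244289 -0.00439973  1.31918718
 -0.02720162]
```

Both views agree (mm):

| Item | Position | Heading |
|---|---|---|
| Shaft | (581, 49) | flat faces ≈ 25.5° |
| Eyelet | (615, -22.7) | |
| Pin | (522.5, -340.6) | |
| Knob | (547, 296.7) | nose ≈ -39.5° |

Next I'll move above the pin.

Emit:
{"fn": "play_rows", "kwargs": {
  "series": [
    [45,[0.774,-0.12,0.076],0],
    [45,[0.774,-0.12,0.076],0],
    [45,[0.774,-0.12,0.076],0],
    [45,[0.774,-0.12,0.076],0],
    [45,[0.774,-0.12,0.076],0],
    [45,[0.774,-0.12,0.076],0],
    [45,[0.774,-0.12,0.076],0],
    [45,[0.774,-0.12,0.076],0]
  ],
  "force": 40
}}

```text
t: 1.0
position: [0.525, -0.3392, 0.2007]
eef_rot: [-0.0, 0.987, 0.162, 0.0]
ft_force: [0.5, -0.8, 0.8]
gripper_width: 0.525
```

Emit:
{"fn": "play_rows", "kwargs": {
  "series": [
    [45,[0,0,0],0],
    [45,[0,0,0],0],
    [45,[0,0,0],0]
  ]
}}

```text
t: 1.3
position: [0.5214, -0.3429, 0.2011]
eef_rot: [0.0, 0.987, 0.16, -0.001]
ft_force: [-0.5, 0.5, -0.2]
gripper_width: 0.529
```

```bash
cat >> h.py <<'E'
def yaw(s):
    w,x,y,z=s["eef_rot"]; return 2*np.arctan2(y,x)
def go(x,y,z,hd=None):
    """tool-frame fractions from the measured pose to world mm target"""
    s=arm.sense(); p=s["position"]*1000; a=yaw(s); d=np.array([x,y,z])-p
    print("t",round(s["t"],2),"pos",p.round(1),"yaw",round(np.degrees(a),2),"w",round(s["gripper_width"],3),"F",np.round(s["ft_force"],1))
    print("frac",np.round([(d[0]*np.cos(a)+d[1]*np.sin(a))/500,(d[0]*np.sin(a)-d[1]*np.cos(a))/500,-d[2]/500],4),
      "spin",None if hd is None else round(-((hd-np.degrees(a)+180)%360-180)/360,4))
E
python3 -c "
from h import *
go(522.5,-340.6,64)
s=arm.sense();print(s['joint_pos'],s['eef_rot'])"
```

```text
t 1.3 pos [ 521.4 -342.9  201.1] yaw 18.43 w 0.529 F [-0.5  0.5 -0.2]
frac [ 0.0037 -0.0037  0.2741] spin None
[ 0.64761599  0.4914068  -0.14469256  1.347779    0.07245942  1.30829227
 -0.74817248] [ 4.58962058e-04  9.87093319e-01  1.60142767e-01 -9.29185039e-04]
```

Emit:
{"fn": "play_rows", "kwargs": {
  "series": [
    [45,[0.002,-0.003,0.08],0],
    [45,[0.002,-0.003,0.16],0],
    [45,[0.002,-0.003,0.22],0],
    [45,[0.002,-0.003,0.26],0],
    [45,[0.002,-0.003,0.274],0],
    [45,[0.002,-0.003,0.274],0],
    [45,[0.002,-0.003,0.274],0]
  ]
}}

```text
t: 2.0
position: [0.5237, -0.3411, 0.0659]
eef_rot: [0.001, 0.987, 0.161, 0.001]
ft_force: [0.5, -0.2, 0.1]
gripper_width: 0.521
```

```bash
python3 - <<'E'
from h import *
go(522.5,-340.6,64)
t=arm.camera("top")["image"];s=arm.camera("scene")["image"]
r=lambda im,x,y:cv2.resize(im[y:y+60,x:x+40],None,fx=10,fy=10,interpolation=cv2.INTER_CUBIC)
cv2.imwrite("pics/c3.png",cv2.convertScaleAbs(np.hstack([r(t,378,175),r(s,180,272)]),alpha=1.5))
E
```

```text
t 2.0 pos [ 523.7 -341.1   65.9] yaw 18.47 w 0.521 F [ 0.5 -0.2  0.1]
frac [-0.0019 -0.0016  0.0038] spin None
```

View pics/c3.png

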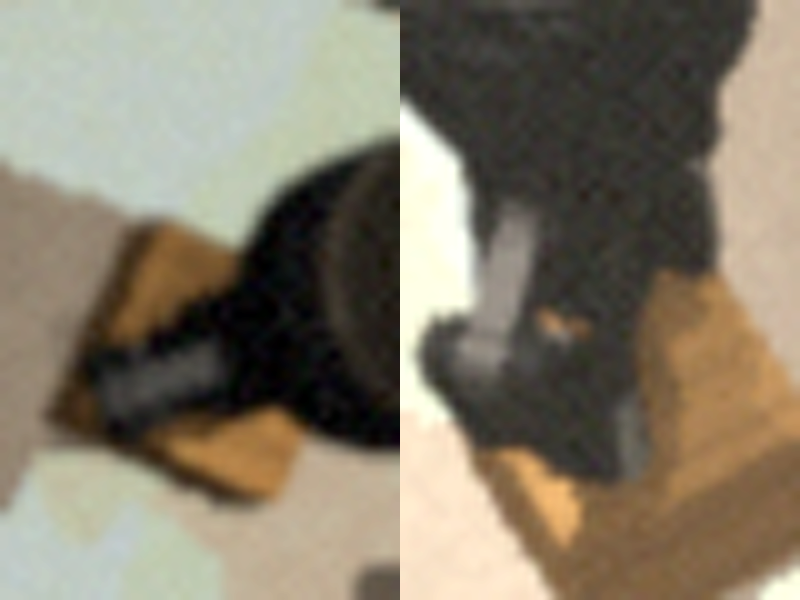

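The fingers straddle the block. The pin's collar is just visible between them at crop (560,322), and nothing is being touched. Now I'll close.

Emit:
{"fn": "play_rows", "kwargs": {
  "series": [
    [0,[-0.001,-0.001,0.001],0],
    [0,[-0.001,-0.001,0.001],0],
    [0,[-0.001,-0.001,0.001],0],
    [0,[-0.001,-0.001,0.001],0],
    [0,[-0.001,-0.001,0.001],0],
    [0,[-0.001,-0.001,0.001],0],
    [0,[-0.001,-0.001,0.001],0],
    [0,[-0.001,-0.001,0.001],0]
  ]
}}

```text
t: 2.9
position: [0.523, -0.3395, 0.0646]
eef_rot: [0.0, 0.987, 0.161, 0.0]
ft_force: [-1.1, 0.5, 5.3]
gripper_width: 0.152
```

```bash
python3 -c "
from h import *
go(522.5,-340.6,130)"
```

```text
t 2.9 pos [ 523.  -339.5   64.6] yaw 18.56 w 0.152 F [-1.1  0.5  5.3]
frac [-0.0017  0.0018 -0.1308] spin None
```

Emit:
{"fn": "play_rows", "kwargs": {
  "series": [
    [0,[0,0,-0.04],0],
    [0,[0,0,-0.1],0],
    [0,[0,0,-0.17],0],
    [0,[0,0,-0.18],0],
    [0,[0,0,-0.18],0]
  ]
}}

```text
t: 3.4
position: [0.5233, -0.3397, 0.1547]
eef_rot: [0.001, 0.987, 0.161, 0.001]
ft_force: [0.1, -0.1, -1.0]
gripper_width: 0.15
```

```bash
python3 - <<'E'
from h import *
go(615.1,-22.7,155)
t=arm.camera("top")["image"];s=arm.camera("scene")["image"]
r=lambda im,x,y:cv2.resize(im[y:y+60,x:x+40],None,fx=10,fy=10,interpolation=cv2.INTER_CUBIC)
cv2.imwrite("pics/c4.png",cv2.convertScaleAbs(np.hstack([r(t,378,175),r(s,180,262)]),alpha=1.5))
E
```

```text
t 3.4 pos [ 523.3 -339.7  154.7] yaw 18.56 w 0.15 F [ 0.1 -0.1 -1. ]
frac [ 0.3757 -0.5426 -0.0007] spin None
```

View pics/c4.png

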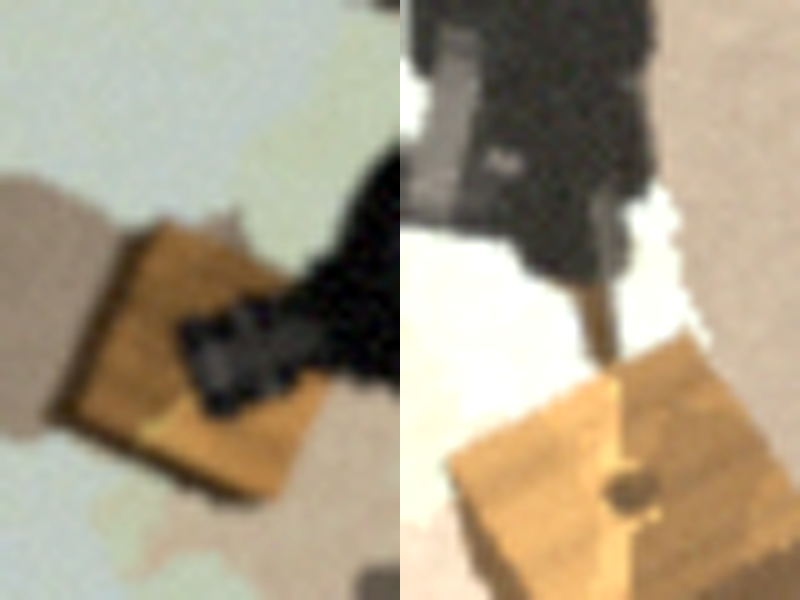

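The pin is held upright. Its foot is at scene px (200,298), where z≈95 mm under the TCP predicts it, and the stand's hole is empty. Now I'll carry it to the eyelet.

Emit:
{"fn": "play_rows", "kwargs": {
  "series": [
    [0,[0.045,-0.065,0],0],
    [0,[0.095,-0.137,0],0],
    [0,[0.145,-0.21,0],0],
    [0,[0.195,-0.282,0],0],
    [0,[0.245,-0.354,0],0],
    [0,[0.295,-0.426,0],0],
    [0,[0.345,-0.498,0],0],
    [0,[0.376,-0.5426,0],0]
  ]
}}

```text
t: 4.3
position: [0.6136, -0.0167, 0.1514]
eef_rot: [-0.002, 0.986, 0.164, -0.002]
ft_force: [-0.5, -0.2, -0.6]
gripper_width: 0.152
```

Emit:
{"fn": "play_rows", "kwargs": {
  "series": [
    [0,[0,0,0],0],
    [0,[0,0,0],0],
    [0,[0,0,0],0],
    [0,[0,0,0],0]
  ]
}}

```text
t: 4.7
position: [0.6139, -0.0249, 0.153]
eef_rot: [0.001, 0.987, 0.16, -0.001]
ft_force: [0.3, 0.3, -0.3]
gripper_width: 0.152
```

```bash
python3 - <<'E'
from h import *
go(615.1,-22.7,126)
c=arm.camera("scene");s=c["image"]
print("eye",proj(c,[.6151,-.0227,.063]))
p=arm.sense()["position"];print("foot",proj(c,p-[0,0,.0596]))
x,y=280,175
cv2.imwrite("pics/c5.png",cv2.convertScaleAbs(cv2.resize(s[y:y+60,x:x+60],None,fx=10,fy=10,interpolation=cv2.INTER_CUBIC),alpha=1.4))
E
```

```text
t 4.7 pos [613.9 -24.9 153. ] yaw 18.36 w 0.152 F [ 0.3  0.3 -0.3]
frac [ 0.0036 -0.0033  0.054 ] spin None
eye [311.28318986 224.79264393]
foot [311.10870631 216.70331803]
```

View pics/c5.png

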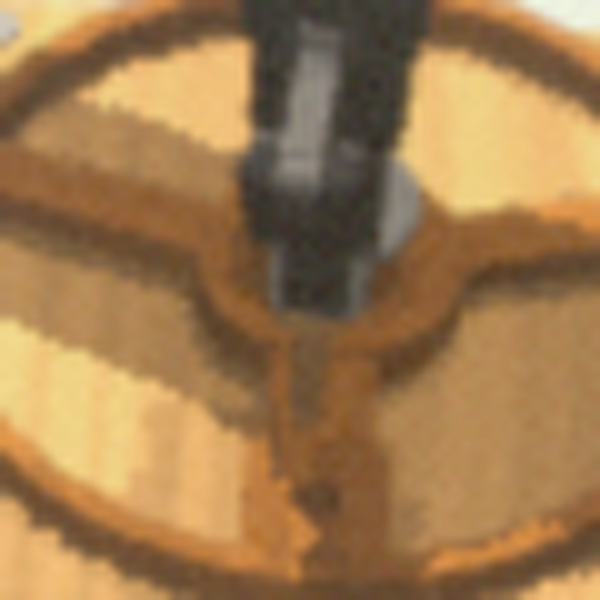

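The pin's foot is at scene px (310.6,216.1), and I predicted (311.1,216.7). The hole is at (311.6,224.4), so they line up. Descend slightly, let it settle and check.

Emit:
{"fn": "play_rows", "kwargs": {
  "series": [
    [0,[0,0,0.02],0],
    [0,[0,0,0.04],0],
    [0,[0,0,0.05],0],
    [0,[0,0,0.05],0],
    [0,[0,0,0.05],0],
    [0,[0,0,0.05],0]
  ]
}}

```text
t: 5.35
position: [0.6149, -0.0222, 0.1292]
eef_rot: [0.0, 0.987, 0.161, 0.0]
ft_force: [0.0, -0.7, -0.3]
gripper_width: 0.149
```

```bash
python3 -c "
from h import *
go(615.1,-22.7,83)"
```

```text
t 5.35 pos [614.9 -22.2 129.2] yaw 18.57 w 0.149 F [ 0.  -0.7 -0.3]
frac [0.     0.0011 0.0923] spin None
```

Emit:
{"fn": "play_rows", "kwargs": {
  "series": [
    [0,[0,0.0005,0.014],0],
    [0,[0,0.0005,0.028],0],
    [0,[0,0.0005,0.042],0],
    [0,[0,0.0005,0.056],0],
    [0,[0,0.0005,0.07],0],
    [0,[0,0.0005,0.084],0],
    [0,[0,0.0005,0.09],0],
    [0,[0,0.0005,0.09],0]
  ]
}}

```text
t: 6.15
position: [0.6142, -0.0225, 0.0831]
eef_rot: [-0.0, 0.987, 0.161, -0.001]
ft_force: [0.5, 0.5, -0.8]
gripper_width: 0.148
```

```bash
python3 -c "
from h import *
go(615.1,-22.7,83)"
```

```text
t 6.15 pos [614.2 -22.5  83.1] yaw 18.56 w 0.148 F [ 0.5  0.5 -0.8]
frac [0.0016 0.001  0.0002] spin None
```

Emit:
{"fn": "play_rows", "kwargs": {
  "series": [
    [45,[0,0,0],0],
    [45,[0,0,0],0],
    [45,[0,0,0],0],
    [45,[0,0,0],0],
    [45,[0,0,0],0],
    [45,[0,0,0],0]
  ]
}}

```text
t: 6.75
position: [0.6146, -0.0226, 0.0838]
eef_rot: [0.0, 0.987, 0.161, 0.0]
ft_force: [-0.8, 0.3, -0.1]
gripper_width: 0.528
```

Emit:
{"fn": "play_rows", "kwargs": {
  "series": [
    [45,[0,0,-0.06],0],
    [45,[0,0,-0.14],0],
    [45,[0,0,-0.2],0],
    [45,[0,0,-0.23],0],
    [45,[0,0,-0.23],0]
  ]
}}

```text
t: 7.25
position: [0.6166, -0.0224, 0.2021]
eef_rot: [0.001, 0.987, 0.161, 0.003]
ft_force: [1.0, 0.1, 0.4]
gripper_width: 0.527
```

```bash
python3 -c "
from h import *
go(547.3,296.7,198,140.5)
print(arm.sense()['joint_pos'])"
```

```text
t 7.25 pos [616.6 -22.4 202.1] yaw 18.56 w 0.527 F [1.  0.1 0.4]
frac [ 0.0717 -0.6491  0.0083] spin -0.3387
[ 0.1627994   0.47731118 -0.23267426  1.3743948   0.11071672  1.29574272
 -1.32098948]
```

Emit:
{"fn": "play_rows", "kwargs": {
  "series": [
    [45,[0.072,-0.649,0.008],-0.339],
    [45,[0.072,-0.649,0.008],-0.339],
    [45,[0.072,-0.649,0.008],-0.339],
    [45,[0.072,-0.649,0.008],-0.339],
    [45,[0.072,-0.649,0.008],-0.339],
    [45,[0.072,-0.649,0.008],-0.339],
    [45,[0.072,-0.649,0.008],-0.339],
    [45,[0.072,-0.649,0.008],-0.339]
  ]
}}

```text
t: 8.05
position: [0.5408, 0.3037, 0.1931]
eef_rot: [-0.003, 0.718, 0.697, -0.0]
ft_force: [-0.3, -1.0, 0.2]
gripper_width: 0.526
```

```bash
python3 - <<'E'
from h import *
go(547.3,296.7,100,140.5)
t=arm.camera("top")["image"];c=arm.camera("scene");s=c["image"]
print("pin head exp",proj(c,[.6151,-.0227,.113]),"collar exp",proj(c,[.6151,-.0227,.067]))
x,y=280,180
cv2.imwrite("pics/c6.png",cv2.convertScaleAbs(cv2.resize(s[y:y+60,x:x+60],None,fx=10,fy=10,interpolation=cv2.INTER_CUBIC),alpha=1.4))
E
```

```text
t 8.05 pos [540.8 303.7 193.1] yaw 88.3 w 0.526 F [-0.3 -1.   0.2]
frac [-0.0135  0.0134  0.1863] spin -0.145
pin head exp [312.22343794 210.91233059] collar exp [311.35642953 223.71145092]
```

View pics/c6.png

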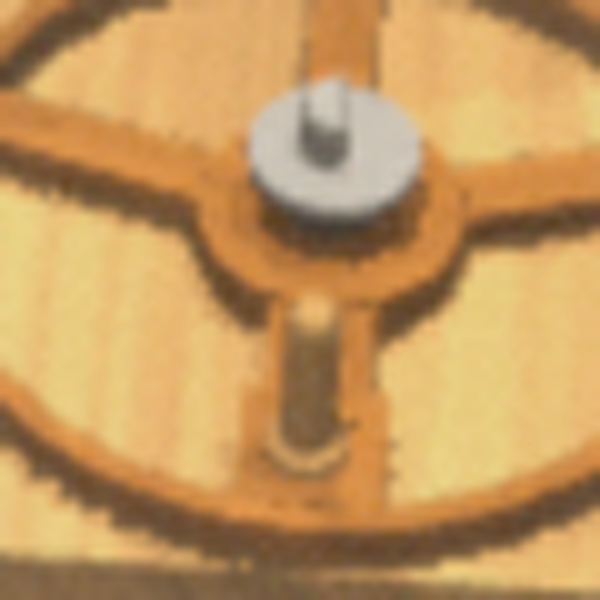

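The pin is seated upright with its collar on the wheel. Its head is at scene px (311.5,211) against an expected (312,211). Next I'll finish the turn over the knob.

Emit:
{"fn": "play_rows", "kwargs": {
  "series": [
    [45,[-0.01,0.01,0],-0.145],
    [45,[-0.01,0.01,0],-0.145],
    [45,[-0.01,0.01,0],-0.145],
    [45,[-0.01,0.01,0],-0.145],
    [45,[-0.01,0.01,0],-0.145],
    [45,[-0.01,0.01,0],-0.145],
    [45,[-0.01,0.01,0],-0.145],
    [45,[-0.01,0.01,0],-0.145]
  ]
}}

```text
t: 8.95
position: [0.5505, 0.2899, 0.1939]
eef_rot: [-0.0, 0.349, 0.937, -0.001]
ft_force: [0.9, -0.1, -0.5]
gripper_width: 0.527
```

```bash
python3 -c "
from h import *
go(547.3,296.7,34,140.5)"
```

```text
t 8.95 pos [550.5 289.9 193.9] yaw 139.16 w 0.527 F [ 0.9 -0.1 -0.5]
frac [0.0137 0.0061 0.3198] spin -0.0037
```

Emit:
{"fn": "play_rows", "kwargs": {
  "series": [
    [45,[0.013,0.006,0.06],-0.004],
    [45,[0.013,0.006,0.12],-0.004],
    [45,[0.013,0.006,0.18],-0.004],
    [45,[0.013,0.006,0.2],-0.004],
    [45,[0.013,0.006,0.2],-0.004],
    [45,[0.013,0.006,0.2],-0.004],
    [45,[0.013,0.006,0.2],-0.004]
  ]
}}

```text
t: 9.65
position: [0.5484, 0.2988, 0.0969]
eef_rot: [0.001, 0.335, 0.942, 0.002]
ft_force: [0.5, 0.1, -0.2]
gripper_width: 0.527
```

```bash
python3 -c "
from h import *
go(547.3,296.7,34,140.5)"
```

```text
t 9.65 pos [548.4 298.8  96.9] yaw 140.9 w 0.527 F [ 0.5  0.1 -0.2]
frac [-0.001  -0.0047  0.1257] spin 0.0011
```

Emit:
{"fn": "play_rows", "kwargs": {
  "series": [
    [45,[-0.001,-0.003,0.05],0.001],
    [45,[-0.001,-0.004,0.1],0.001],
    [45,[-0.001,-0.004,0.123],0.001],
    [45,[-0.001,-0.004,0.123],0.001],
    [45,[-0.001,-0.004,0.123],0.001]
  ]
}}

```text
t: 10.15
position: [0.5471, 0.2967, 0.0345]
eef_rot: [0.001, 0.337, 0.941, 0.001]
ft_force: [-0.1, 0.0, -0.6]
gripper_width: 0.529
```

Emit:
{"fn": "play_rows", "kwargs": {
  "series": [
    [0,[0,0,0],0],
    [0,[0,0,0],0],
    [0,[0,0,0],0],
    [0,[0,0,0],0],
    [0,[0,0,0],0],
    [0,[0,0,0],0],
    [0,[0,0,0],0],
    [0,[0,0,0],0]
  ],
  "force": 70
}}

```text
t: 10.95
position: [0.5475, 0.2968, 0.0349]
eef_rot: [0.001, 0.337, 0.941, 0.001]
ft_force: [0.9, 0.5, 5.6]
gripper_width: 0.175
```

```bash
python3 -c "
from h import *
go(547.3,296.7,34,140.5)"
```

```text
t 10.95 pos [547.5 296.8  34.9] yaw 140.58 w 0.175 F [0.9 0.5 5.6]
frac [ 0.0003 -0.0004  0.0018] spin 0.0002
```

Emit:
{"fn": "play_rows", "kwargs": {
  "series": [
    [0,[0,0,-0.04],0],
    [0,[0,0,-0.11],0],
    [0,[0,0,-0.19],0],
    [0,[0,0,-0.25],0],
    [0,[0,0,-0.26],0],
    [0,[0,0,-0.26],0],
    [0,[0,0,-0.26],0]
  ]
}}

```text
t: 11.65
position: [0.5454, 0.2948, 0.1611]
eef_rot: [-0.001, 0.337, 0.941, -0.002]
ft_force: [1.0, -0.7, -1.3]
gripper_width: 0.169
```

```bash
python3 -c "
from h import *
go(580.9,48.9,165,205.5)"
```

```text
t 11.65 pos [545.4 294.8 161.1] yaw 140.6 w 0.169 F [ 1.  -0.7 -1.3]
frac [-0.3671 -0.335  -0.0078] spin -0.1803
```

Emit:
{"fn": "play_rows", "kwargs": {
  "series": [
    [0,[-0.045,-0.042,-0.01],-0.022],
    [0,[-0.09,-0.084,-0.015],-0.044],
    [0,[-0.14,-0.13,-0.015],-0.066],
    [0,[-0.19,-0.177,-0.015],-0.088],
    [0,[-0.24,-0.223,-0.015],-0.11],
    [0,[-0.29,-0.27,-0.015],-0.132],
    [0,[-0.34,-0.316,-0.015],-0.154],
    [0,[-0.366,-0.34,-0.015],-0.177]
  ]
}}

```text
t: 12.45
position: [0.5792, 0.043, 0.1678]
eef_rot: [-0.003, -0.211, 0.978, -0.001]
ft_force: [0.1, -0.1, -0.5]
gripper_width: 0.17
```

Emit:
{"fn": "play_rows", "kwargs": {
  "series": [
    [0,[0,0,0],-0.003],
    [0,[0,0,0],-0.003],
    [0,[0,0,0],-0.003],
    [0,[0,0,0],-0.003],
    [0,[0,0,0],-0.003]
  ]
}}

```text
t: 12.95
position: [0.5795, 0.0499, 0.1709]
eef_rot: [0.0, -0.221, 0.975, 0.0]
ft_force: [0.3, 1.1, -0.9]
gripper_width: 0.171
```

```bash
python3 -c "
from h import *
go(580.9,48.9,165,205.5)"
```

```text
t 12.95 pos [579.5  49.9 170.9] yaw 205.5 w 0.171 F [ 0.3  1.1 -0.9]
frac [-0.0016 -0.0031  0.0118] spin 0.0
```

Emit:
{"fn": "play_rows", "kwargs": {
  "series": [
    [0,[-0.001,-0.002,0.03],0],
    [0,[-0.001,-0.002,0.055],0],
    [0,[-0.001,-0.002,0.06],0],
    [0,[-0.001,-0.002,0.06],0],
    [0,[-0.001,-0.002,0.06],0],
    [0,[-0.001,-0.002,0.06],0]
  ]
}}

```text
t: 13.55
position: [0.5811, 0.0479, 0.1413]
eef_rot: [0.0, -0.22, 0.976, 0.0]
ft_force: [0.3, -1.3, -0.7]
gripper_width: 0.169
```

```bash
python3 - <<'E'
from h import *
go(580.9,48.9,120,205.5)
t=arm.camera("top");c=arm.camera("scene");s=c["image"]
p=arm.sense()["position"];b=p-[0,0,.0349];d=np.array([np.cos(.445),np.sin(.445),0])
x,y=280,145
im=cv2.convertScaleAbs(cv2.resize(s[y:y+75,x:x+75],None,fx=8,fy=8,interpolation=cv2.INTER_CUBIC),alpha=1.4)
for n,q in(("base",b),("nose",b+.038*d+[0,0,.013])):
    u=(proj(c,q)-[x,y]+.5)*8; print(n,u); cv2.drawMarker(im,tuple(int(k) for k in u),(255,0,0),0,12,1)
cv2.imwrite("pics/c7.png",im)
E
```

```text
t 13.55 pos [581.1  47.9 141.3] yaw 205.39 w 0.169 F [ 0.3 -1.3 -0.7]
frac [-0.0005  0.0019  0.0426] spin -0.0003
base [270.18911789 356.17924873]
nose [397.39285986 333.64365581]
```

View pics/c7.png

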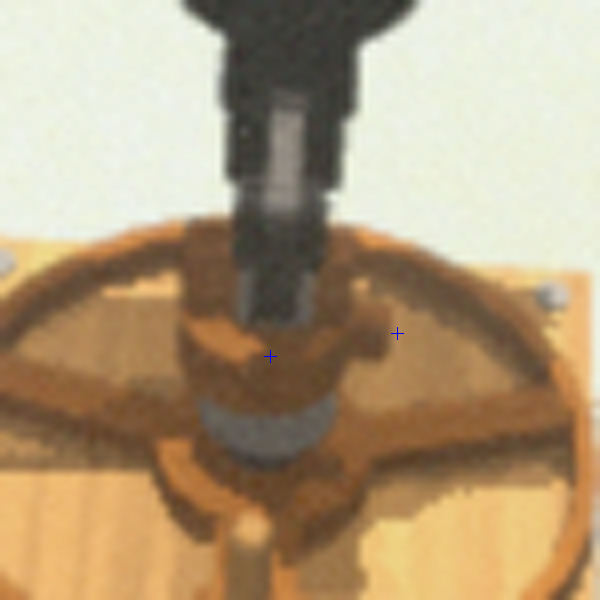

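The knob sits centred over the shaft collar: the skirt's centre column and the collar's both come out at about 268. The nose tip is seen at ≈392 against a predicted 397. Now a gentle push.

Emit:
{"fn": "play_rows", "kwargs": {
  "series": [
    [0,[0,0.001,0.006],0],
    [0,[0,0.001,0.012],0],
    [0,[0,0.001,0.018],0],
    [0,[0,0.001,0.024],0],
    [0,[0,0.001,0.03],0],
    [0,[0,0.001,0.036],0],
    [0,[0,0.001,0.04],0],
    [0,[0,0.001,0.04],0]
  ]
}}

```text
t: 14.45
position: [0.5813, 0.0503, 0.1212]
eef_rot: [0.002, -0.22, 0.975, 0.001]
ft_force: [1.6, 4.5, 1.9]
gripper_width: 0.174
```

```bash
python3 -c "
from h import *
go(580.9,48.9,120,205.5)"
```

```text
t 14.45 pos [581.3  50.3 121.2] yaw 205.46 w 0.174 F [1.6 4.5 1.9]
frac [ 0.002  -0.0022  0.0024] spin -0.0001
```

On the shaft with little resistance. There is a small side force in y, so I'll ease that and press down slowly.

Emit:
{"fn": "play_rows", "kwargs": {
  "series": [
    [0,[0,0.001,0.002],0],
    [0,[0,0.0015,0.005],0],
    [0,[0,0.0015,0.008],0],
    [0,[0,0.0015,0.012],0],
    [0,[0,0.0015,0.016],0],
    [0,[0,0.0015,0.018],0],
    [0,[0,0.0015,0.018],0],
    [0,[0,0.0015,0.018],0]
  ]
}}

```text
t: 15.25
position: [0.5814, 0.0504, 0.1135]
eef_rot: [0.002, -0.22, 0.975, 0.001]
ft_force: [1.6, 4.5, 8.2]
gripper_width: 0.173
```

```bash
python3 -c "
from h import *
go(580.9,48.9,110.9,205.5)"
```

```text
t 15.25 pos [581.4  50.4 113.5] yaw 205.43 w 0.173 F [1.6 4.5 8.2]
frac [ 0.0022 -0.0023  0.0052] spin -0.0002
```

Emit:
{"fn": "play_rows", "kwargs": {
  "series": [
    [0,[0,0.001,0.004],0],
    [0,[0,0.001,0.008],0],
    [0,[0,0.001,0.012],0],
    [0,[0,0.001,0.012],0],
    [0,[0,0.001,0.012],0],
    [0,[0,0.001,0.012],0]
  ]
}}

```text
t: 15.85
position: [0.5815, 0.0506, 0.1107]
eef_rot: [0.002, -0.22, 0.976, -0.001]
ft_force: [-2.7, 0.1, 21.9]
gripper_width: 0.171
```

```bash
python3 - <<'E'
from h import *
go(580.9,48.9,110.9,205.5)
s=arm.camera("scene")["image"]; x,y=280,145
cv2.imwrite("pics/c8.png",cv2.convertScaleAbs(cv2.resize(s[y:y+75,x:x+75],None,fx=8,fy=8,interpolation=cv2.INTER_CUBIC),alpha=1.4))
E
```

```text
t 15.85 pos [581.5  50.6 110.7] yaw 205.4 w 0.171 F [-2.7  0.1 21.9]
frac [ 0.0025 -0.0026 -0.0005] spin -0.0003
```

View pics/c8.png

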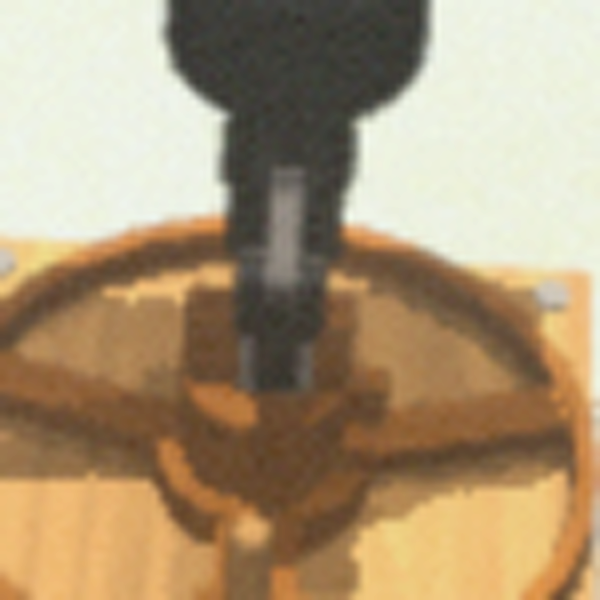

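The knob is down over the collar with its nose pointing right, and the pin is in place. Height 110.7 mm against an expected 110.9, together with the force jump to 22 N, means the shaft is at its stop. I'll settle, then hand in.

Emit:
{"fn": "play_rows", "kwargs": {
  "series": [
    [0,[0,0,0],0],
    [0,[0,0,0],0],
    [0,[0,0,0],0],
    [0,[0,0,0],0],
    [0,[0,0,0],0]
  ]
}}

```text
t: 16.4
position: [0.5815, 0.0506, 0.1106]
eef_rot: [0.002, -0.22, 0.976, -0.001]
ft_force: [-2.8, 1.9, 21.5]
gripper_width: 0.173
```

```bash
python3 -c "
from h import *
go(580.9,48.9,110.9,205.5)
print(arm.hand_in())"
```

```text
t 16.4 pos [581.5  50.6 110.6] yaw 205.41 w 0.173 F [-2.8  1.9 21.5]
frac [ 0.0025 -0.0026 -0.0005] spin -0.0002
the job is handed in; nothing more can be done
None
```

I put the small pin from the stand through the eyelet and let it go. Then I gripped the knob, turned it about 65° so its nose pointed the way the flat faces, pushed it onto the D-shaft and pressed it to the spring's stop. The job was handed in at 16.4 s with the knob still held down; `arm.hand_in()` gives no verdict.

- **Pin:** after release it stood upright with its collar on the wheel. Its head was within about 1 pixel of where it should be.
- **Knob:** the tool stopped at 110.6 mm, against 110.9 mm expected at the stop, with about 21.5 N upward. The grip was closed on the bar, and the tool's heading was 205.4° against 205.5° wanted.
- **Small disagreements:** the tool ended about 1.8 mm from the shaft position I measured in the images, with 2–3 N of side force. Just before the push, the nose tip appeared slightly short of its predicted spot, by under 1 pixel.
- **Not checked:** I did not re-measure the spools, mug, tin, shuttle or rule at the end. The planned path kept clear of them, and I saw no contact.

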